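# Feed the bare bottle into the label machine's chute

## Task

Take the bottle that has no label yet and lay it on its side across the upper end of the label machine's sloping chute, with its white cap at the yellow guide, then let it roll down on its own until it lies against the black rubber roller. Leave the labelled bottle where it is.

Things in the scene. Friction and masses are not known exactly. Their poses are not given: they have to be found in the camera images.
- bottle_center (a point): Centre of the bare bottle: straight-sided, amber, WITHOUT a label, white screw cap; 46 mm in diameter (cap too), 95 mm long with the cap, about 0.12 kg. Point on its axis, half-way along; x axis along the bottle towards the cap. It starts lying on its side with its axis 35 mm above the table, on two 8 mm rods (28 mm apart) of a plywood rack 8 mm thick; its sides are free to grip across the middle.
- bottle_cap (a point): Centre of the flat end of the bare bottle's white cap, on its axis, 47.5 mm from bottle_center. The cap is the last 22 mm of the length.
- bottle: The bare bottle itself; origin on its outer surface, half-way along: 23 mm from bottle_center, which is the better point to use. x axis towards the cap.
- chute_top (a point): Where to lay the bottle: midway between the guides, level with the top of the two aluminium rails, 45 mm before their open upper end, 95 mm above the table; a bottle on the rails here has its centre about 24 mm higher. z up; x level, across, towards the YELLOW guide (other one grey); the rails fall 12.8 degrees towards -y. 120 mm between guides, which stand 34 mm above the rails; 44 mm gap between rails.
- roller_seat (a point): Centre of a bottle that has rolled down and lies against the black rubber roller (32 mm thick, across the chute), midway between the guides: 145 mm (level) from chute_top towards -y, 85 mm above the table. Axes as chute_top. A bottle let go at the top gets here by itself in 1 to 2 s. Beyond the roller stands the white housing with a paper roll on it, 186 mm high. The machine is fixed.
- labelled_center (a point): Centre of the labelled bottle: the same amber bottle with a white cap, but with a white and green label round it, lying on a second rack like the first. Leave it alone. A tub (95 mm high) and a flat label roll stand farther out on the table.
Not all that is in view belongs to the job. What is shaped like the bottle but blue or turquoise is not meant.

How it is judged:
By the outcome, as a careful person would: the job done as asked, in the order asked, and still so for the second after the job is handed in, with the robot touching nothing.
It also fails if it takes over 35 s, if anything falls off the work surface, if the arm or the gripper's body presses on something with over 40 N, if the wrist force passes 120 N, or if a joint passes its speed limit or range.

## Robot

A 6-joint arm with a two-finger parallel gripper is mounted at the origin on the work surface. World frame = base frame: x ahead of the robot, y to its left, z up, the work surface at z = 0. Lengths are in m, angles in rad, forces in N, time in s.
With the tool pointing down it reaches from about 0.3 to 0.875 m from the base axis. Payload 6.4 kg.
Tool frame: the origin (TCP) lies on the front face of the gripper's body, between the roots of the fingers; the fingertips stand 73 mm ahead of it and the grasp point (between the pads) lies ctrl.pinch_z ahead of it (ctrl.pinch_z is the distance from the TCP to the grasp point, in m); z points along the fingers, x is the direction in which the jaws open and shut, and the axes are right-handed (so a half turn about z gives the same grasp; the last joint's range is limited). The gripper opens to 85 mm and grips with 20 to 120 N. Pads are 22 mm wide; open, the fingers measure 114 mm over their backs; the gripper's body (76 mm by 85 mm) begins 54 mm behind the grasp point. The pads swing forward as they close: fully open they stand 13 mm farther back than shut.
Start: joints at [-1.455, 0.181, 1.607, -0, 1.354, -0.206], TCP at [0.182, -0.545, 0.304] pointing down, gripper open.
Joint ranges: [-2.99, 2.99], [-0.89, 2.07], [0.3, 2.58], [-1.14, 4.28], [0, 2.63], [-3.12, 3.12]. Speed limits (rad/s): [2.57, 2.57, 3.01, 3.14, 3.14, 3.14].

## Interface

Orientations are given as a unit quaternion [w, x, y, z].
In Python, from bench import ctrl gives the robot as it stands.
- The arm moves only by the tool move_arm, never from a script. Its argument "rows" is text: rows parted by semicolons, each of 7 numbers parted by spaces: the shift along the tool's x, y, z in cm, then the turn, a rotation vector about the tool's x, y, z in degrees, then the opening, from 0 (shut) to 1 (fully open). In form: x y z rx ry rz grip; .... A call has 1 to 20 rows; each row shifts and turns the commanded pose from where the row before left it, along the tool's axes as they then stand; what a row does not reach is not made up. A row lasts 1/10 s, in which the tool goes at most 50 mm and 8.59 degrees, less where a joint would pass 70% of its speed; a pose out of reach is approached as far as the arm can. A call with a gripper value outside its range is refused whole. The fingers move at their own pace and stop on an object; the grip force is fixed at half the most. Time passes only in rows, so rows that do not move let the fingers close. It gives the time, the measured TCP pose, the force and the opening at its end, in the units of the state.
- ctrl.get_obs(): the state, without advancing time (a new reading comes with each control period).
- ctrl.camera(name): name is "side" or "top" or "wrist"; returns a dict with "color" (400x640x3 uint8, blue, green, red), "fx", "fy", "cx", "cy" (pixels), "rvec" (rotation vector, rad) and "tvec" (3), from world to camera coordinates, as OpenCV has them. Camera axes: x right, y down, z forward; pixel columns grow to the right and rows downward; lengths in m; the calibration is good to about 2 mm. A picture is of the moment at which its call begins. There is no depth.
- ctrl.hand_in(): hands the job in, once; it reports no verdict.
Trained networks look in the newest picture that a camera, given by its name, has taken for a name from the list of things; names that differ only in an ending like _2 or _b are one class to them, and where a whole thing is asked for, a point or a joint stands for the part that bears it (a point fixed in the world has none). Each returns a list of dicts, best first, with "confidence" (0 to 1); they miss things now and then, are a little off and sometimes report something else, mostly with a low value. They report only what shows in the picture. A call takes as long as a camera call. They do not tell look-alikes from the thing itself.
- ctrl.look_for(camera, query): "bbox" ([left, top, right, bottom] in pixels, round what is visible of it).
- ctrl.trace(camera, query): "region" (400x640 bool, what is visible of it) and "bbox" ([left, top, right, bottom] in pixels, round what is visible of it).
The state is a dict: "time_s": time; "q": joint angles; "dq": joint speeds; "joint_efforts": joint torques, N m; "eef_pos": TCP position; "eef_rot": TCP orientation; "wrist_force": force on the tool from outside, world axes, zero at the start; "torque": the same for the moment, N m; "opening": opening from 0.0 (shut) to 1.0 (fully open).
Only numpy, scipy, OpenCV 4.12 (cv2) and the standard library are available. Lean on these libraries where they do the work, as an engineer would, in place of code of your own. Each camera call takes 0.05 s, during which the arm holds its last target.

## Working session

There is one attempt and no reset: what is moved stays moved. The work goes in short steps, Python scripts to look and compute and a tool call to move; the robot and the scene stay as the last step left them, time stands still between calls to the robot, and variables do not carry over. Pictures are saved under pics/ and viewed, and the job is handed in when it is done.

Besides the shell and the picture viewer there is one more tool, called after "Emit:" as name(argument=value, ...) on one line, values as JSON. move_arm: Moves the arm, as the interface text tells. Its arguments: {"type":"object","properties":{"rows":{"type":"string"}},"required":["rows"]}

```bash
ls; mkdir -p pics
python3 - <<'E'
from bench import ctrl
import cv2,numpy as np
print(ctrl.pinch_z, ctrl.get_obs())
for n in ["side","top","wrist"]:
    c=ctrl.camera(n); cv2.imwrite(f"pics/{n}0.png",c["color"])
    print(n,c["fx"],c["cx"],c["cy"],c["rvec"],c["tvec"])
    for q in ["bottle","labelled_center","chute_top","roller_seat","bottle_cap","bottle_center"]:
        try: print(q,[(np.round(d["bbox"]),round(d["confidence"],2)) for d in ctrl.look_for(n,q)][:4])
        except Exception as e: print(q,e)
E
```

```text
pics
0.0539 {'time_s': 0.0, 'q': array([-1.45527878e+00,  1.81503415e-01,  1.60801383e+00,  2.19800111e-05,
        1.35380126e+00, -2.06283802e-01]), 'dq': array([-5.36626975e-04, -3.74861464e-04,  3.70549301e-05, -4.75709098e-04,
       -1.35786058e-03, -8.33507087e-04]), 'joint_efforts': array([-1.09778768e-03, -4.44867039e+01, -3.51337624e+01, -3.48129824e-04,
        9.07418726e-03, -5.02230876e-05]), 'eef_pos': array([ 0.18183871, -0.54503795,  0.30300239]), 'eef_rot': array([-6.44471121e-04,  8.11255344e-01, -5.84691390e-01, -5.73947022e-04]), 'wrist_force': array([ 0.13770252, -0.71537558, -0.41270793]), 'torque': array([-0.00557192, -0.0109399 , -0.00680489]), 'opening': 0.9965213176630734}
side 405.0035115687184 321.8731052964835 197.28229391551224 [ 0.24475383 -2.77770868  1.27621767] [0.49102599 0.05444914 1.21236944]
bottle [(array([354., 296., 391., 335.]), 0.92), (array([350., 253., 387., 284.]), 0.84), (array([205., 308., 247., 353.]), 0.72), (array([298., 251., 322., 297.]), 0.58)]
labelled_center [(array([301., 208., 337., 238.]), 0.58)]
chute_top [(array([291.,  81
[... 698 characters left out ...]
, 199.]), 0.62)]
chute_top [(array([383., 132., 524., 191.]), 0.91)]
roller_seat [(array([383., 131., 524., 195.]), 0.63)]
bottle_cap [(array([198., 231., 235., 257.]), 0.96), (array([230., 179., 262., 200.]), 0.9), (array([247., 221., 281., 251.]), 0.67), (array([168., 128., 206., 151.]), 0.65)]
bottle_center [(array([198., 233., 232., 261.]), 0.93), (array([249., 226., 283., 251.]), 0.79), (array([230., 176., 265., 199.]), 0.76), (array([172., 126., 202., 155.]), 0.55)]
wrist 349.7724591722505 319.181534736992 194.04061620056513 [-2.33134629  1.68213467  0.26489613] [-0.57445436 -0.04008091  0.37903841]
bottle []
labelled_center []
chute_top []
roller_seat []
bottle_cap []
bottle_center []
```

View pics/side0.png

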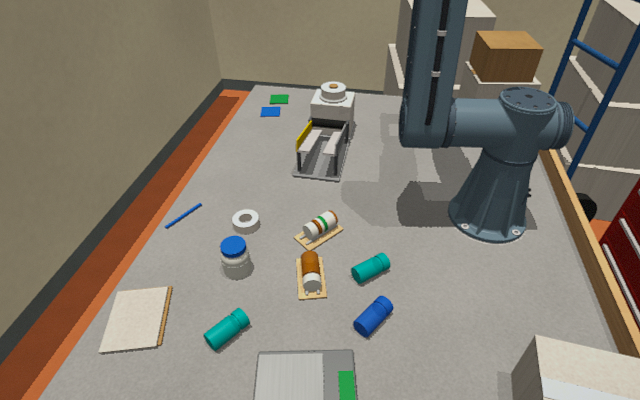

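View pics/top0.png

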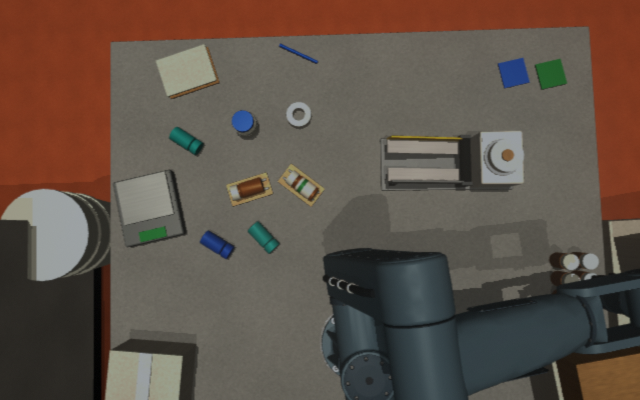

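Run:
```python
import cv2
t=cv2.imread("pics/top0.png");s=cv2.imread("pics/side0.png")
cv2.imwrite("pics/topc.png",cv2.resize(t[100:280,150:350],None,fx=4,fy=3.3,interpolation=cv2.INTER_CUBIC))
cv2.imwrite("pics/topm.png",cv2.resize(t[110:230,350:550],None,fx=4,fy=4,interpolation=cv2.INTER_CUBIC))
cv2.imwrite("pics/sidec.png",cv2.resize(s[190:370,190:410],None,fx=3.3,fy=3.3,interpolation=cv2.INTER_CUBIC))
```

```text
(no output)
```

View pics/topc.png

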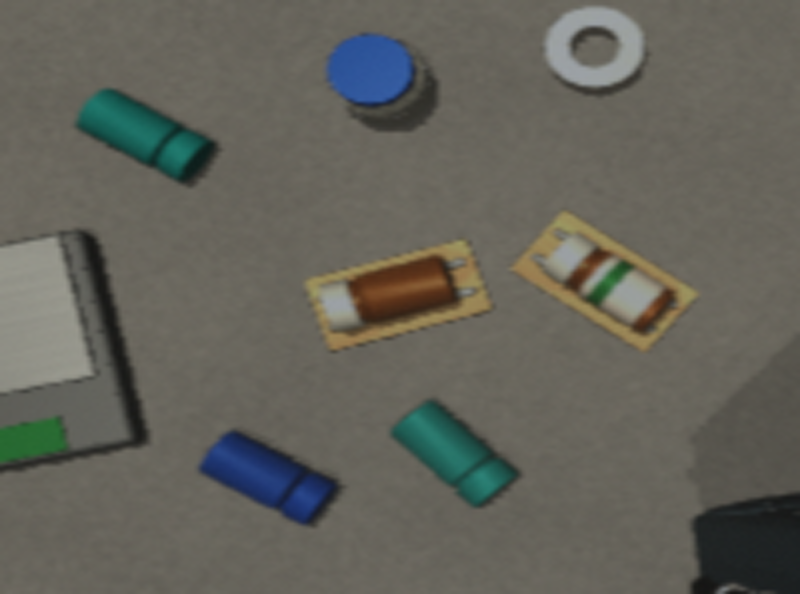

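View pics/topm.png

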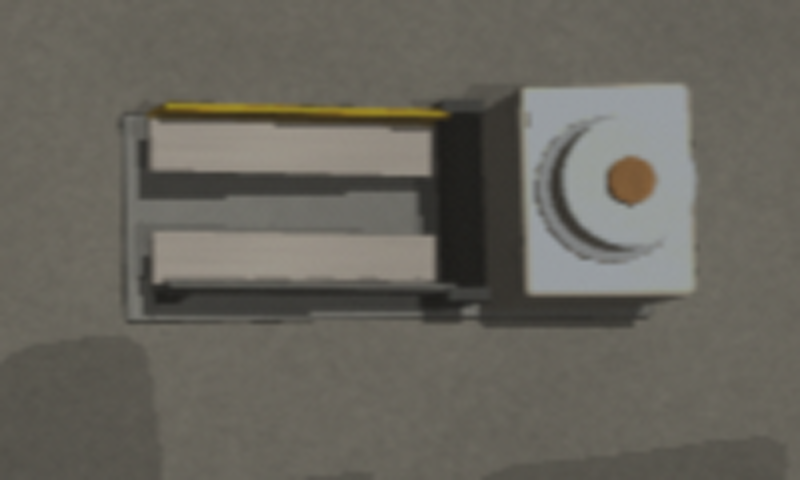

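View pics/sidec.png

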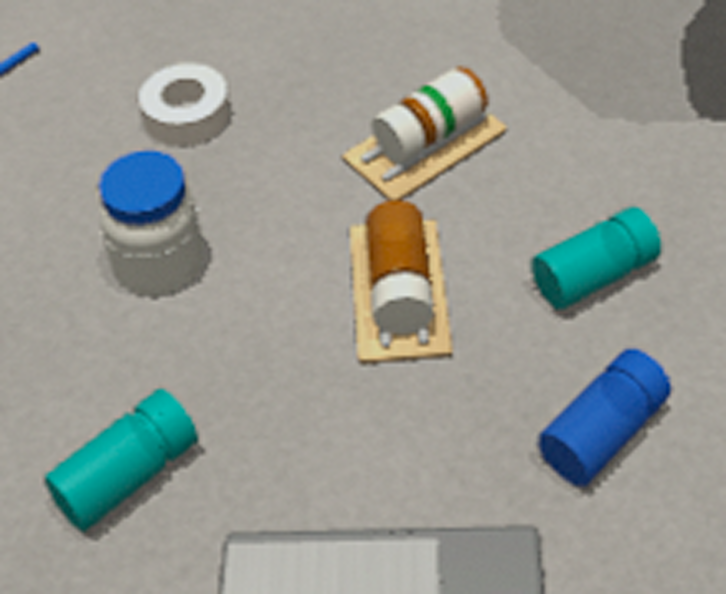

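The only bare amber bottle with a white cap is at top (248,188) and side (311,273). These could be mistaken for it:
- The labelled bottle, top (301,185).
- Turquoise bottles, top (186,140) and (263,237).
- The blue bottle, top (217,244).

I choose the bare amber one. The machine is at top (425,160), with the yellow guide on the image-upper side and the roller to the right.

```bash
cat > h.py <<'E'
from bench import ctrl
import cv2,numpy as np
from scipy.optimize import least_squares
def P(c,X): 
    K=np.array([[c["fx"],0,c["cx"]],[0,c["fy"],c["cy"]],[0,0,1.]])
    return cv2.projectPoints(np.asarray(X,float).reshape(-1,3),np.array(c["rvec"]),np.array(c["tvec"]),K,None)[0].reshape(-1,2)
def ray(c,uv):
    R=cv2.Rodrigues(np.array(c["rvec"]))[0]; t=np.array(c["tvec"]).ravel()
    d=R.T@np.array([(uv[0]-c["cx"])/c["fx"],(uv[1]-c["cy"])/c["fy"],1]); return -R.T@t,d
def atz(c,uv,z):
    o,d=ray(c,uv); return o+d*(z-o[2])/d[2]
def tri(l):
    f=lambda X: np.concatenate([P(c,X)[0]-uv for c,uv in l])
    r=least_squares(f,atz(*l[0],0.1)); return r.x,r.fun
def cyl(x,y,z,yaw,L=.095,D=.046,n=48):
    a=np.linspace(0,2*np.pi,n); u=np.array([np.cos(yaw),np.sin(yaw),0]); v=np.array([-u[1],u[0],0])
    return np.vstack([np.array([x,y,z])+s*L/2*u+D/2*(np.cos(a)[:,None]*v+np.sin(a)[:,None]*np.array([0,0,1])) for s in(-1,1)])
E
python3 - <<'E'
from h import *
cs={n:ctrl.camera(n) for n in("side","top")}
T={}
for n,ctr in(("side",(311,270)),("top",(248,188))):
    for q in("bottle","bottle_center"):
        for d in ctrl.trace(n,q):
            b=d["bbox"]; 
            if b[0]<ctr[0]<b[2] and b[1]<ctr[1]<b[3]: print(n,q,np.round(b,1),d["confidence"],d["region"].sum()); T.setdefault(n,d["region"])
    im=cs[n]["color"].copy()
    if n in T: im[T[n]]=(255,0,255)
    cv2.imwrite(f"pics/tr_{n}.png",cv2.resize(im[ctr[1]-40:ctr[1]+40,ctr[0]-40:ctr[0]+40],None,fx=6,fy=6))
s=cs["side"]["color"][75:190,280:365]
cv2.imwrite("pics/sidem.png",cv2.resize(s,None,fx=5,fy=5,interpolation=cv2.INTER_CUBIC))
# silhouettes by 32-direction support
A=np.linspace(0,2*np.pi,32,endpoint=False); N=np.c_[np.cos(A),np.sin(A)]
def sup(p): return (p@N.T).max(0)
obs={}
for n,m in T.items():
    y,x=np.nonzero(m); pts=np.c_[x,y].astype(float); 
    obs[n]=sup(pts)+0.0
def f(p): return np.concatenate([sup(P(cs[n],cyl(*p)))-obs[n] for n in obs])
g=atz(cs["top"],(248,188),.035); print(g)
for y0 in(1.5,1.8,2.1):
    r=least_squares(f,[g[0],g[1],.035,y0],loss="soft_l1"); print(np.round(r.x,4),r.cost,np.degrees(r.x[3]))
print(P(cs["top"],[[0.5,0,0],[.5,.1,0]]))
E
```

```text
side bottle [297.  251.3 321.6 293.6] 0.9 739
side bottle_center [302.4 250.5 322.  294.1] 0.62 647
top bottle [232.4 175.  265.5 201.1] 0.64 519
top bottle_center [233.2 179.  261.5 201.2] 0.63 459
[0.47139881 0.31634871 0.035     ]
[0.4714 0.3211 0.0317 1.8343] 12.960890289439584 105.097491771737
[0.4714 0.3211 0.0317 1.8343] 12.960890289466231 105.09748854441096
[0.4714 0.3211 0.0317 1.8343] 12.960890289489061 105.09750836680325
[[352.43482426 176.48988928]
 [319.85401456 177.46852004]]
```

View pics/sidem.png

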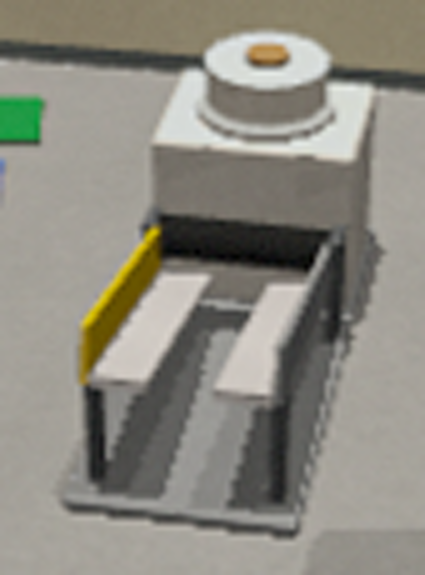

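View pics/tr_top.png

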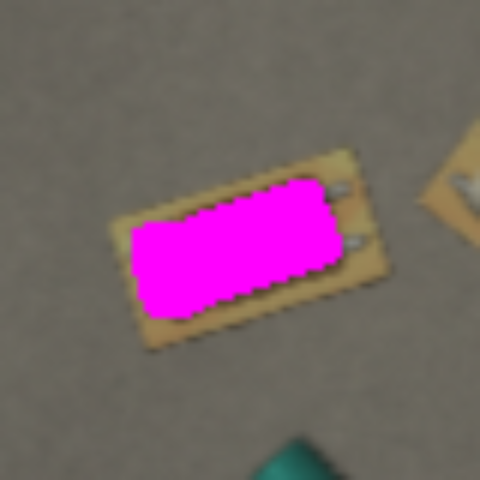

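Run:
```python
from h import *
cs={n:ctrl.camera(n) for n in("side","top")}
t=lambda x,y:(350+x/4,110+y/4); s=lambda x,y:(280+x/5,75+y/5)
pts={"yo":((150,122),(95,380)),"yi":((152,170),(148,383)),"gi":((152,233),(218,393)),"yil":((432,177),(208,276)),"gil":((436,234),(270,286)),"gtop_lo":((448,114),(159,228))}
R={}
for k,(a,b) in pts.items():
    X,f=tri([(cs["top"],np.array(t(*a))-.4),(cs["side"],np.array(s(*b))-.4)]); R[k]=X; print(k,np.round(X,4),np.round(f,1))
# model fit: inner rail corners, params x,y,z,yaw (yaw of x axis)
ta=np.tan(np.radians(12.8))
def M(p,loc):
    c,si=np.cos(p[3]),np.sin(p[3]); loc=np.array(loc); return np.c_[p[0]+c*loc[:,0]-si*loc[:,1],p[1]+si*loc[:,0]+c*loc[:,1],p[2]+loc[:,2]]
up=[[.022,.045,.045*ta],[-.022,.045,.045*ta]]
def f(p,free=None):
    L=p[4]; loc=up+[[.022,.045-L,.045*ta-L*ta],[-.022,.045-L,.045*ta-L*ta]]
    X=M(p,loc); r=[]
    for k,x in zip(["yi","gi","yil","gil"],X):
        r+=list(P(cs["top"],x)[0]-np.array(t(*pts[k][0]))+.4)+list(P(cs["side"],x)[0]-np.array(s(*pts[k][1]))+.4)
    return np.array(r)
m=(R["yi"]+R["gi"])/2
for yaw0 in(0,-1.57,1.57,3.1):
    r=least_squares(f,[m[0],m[1],.09,yaw0,.2]); print(np.round(r.x,4),np.degrees(r.x[3]),r.cost,np.round(r.fun,1))
```

```text
yo [ 0.5927 -0.0984  0.098 ] [ 0.   0.2 -0.2 -0. ]
yi [ 0.5577 -0.0982  0.0998] [ 0.   0.1 -0.1 -0. ]
gi [ 0.5121 -0.0966  0.0986] [ 0.   0.1 -0.2 -0. ]
yil [ 0.5545 -0.3112  0.0518] [-0.1 -0.5  0.6  0.1]
gil [ 0.511  -0.3136  0.0468] [ 0.  0. -0. -0.]
gtop_lo [ 0.5942 -0.3166  0.0851] [ 0.   0.1 -0.1 -0. ]
[ 0.5345 -0.1426  0.0885 -0.0107  0.2145] -0.613063782759743 0.8285314551584604 [-0.2  0.4  0.1  0.4  0.3 -0.2 -0.4 -0.2  0.2 -0.4  0.6  0.3 -0.3  0.
  0.  -0.5]
[ 0.5345 -0.1426  0.0885 -0.0107  0.2145] -0.6130637732607239 0.8285314551584755 [-0.2  0.4  0.1  0.4  0.3 -0.2 -0.4 -0.2  0.2 -0.4  0.6  0.3 -0.3  0.
  0.  -0.5]
[ 0.5345 -0.1426  0.0885 -0.0107  0.2145] -0.6130637136321205 0.8285314551584717 [-0.2  0.4  0.1  0.4  0.3 -0.2 -0.4 -0.2  0.2 -0.4  0.6  0.3 -0.3  0.
  0.  -0.5]
[ 0.5468 -0.0739  0.0436  3.0467 -0.1718] 174.56281637331276 937.3674948486016 [  4.9  14.5  12.3   9.6   5.7 -15.9 -14.5   5.6  -3.9  15.   13.3  -5.2
  -4.1 -14.3 -11.   -8.9]
```

```bash
cat >> h.py <<'E'
from scipy.spatial.transform import Rotation as Ro
def Rt(o): q=o["eef_rot"]; return Ro.from_quat([q[1],q[2],q[3],q[0]]).as_matrix()
def go(target,jaw=None):
    o=ctrl.get_obs(); R=Rt(o); d=np.array(target)-o["eef_pos"]
    print("t",round(o["time_s"],2),"pos",np.round(o["eef_pos"],4),"jaw deg",np.degrees(np.arctan2(R[1,0],R[0,0])).round(2),"z",np.round(R[:,2],4),"q6",o["q"][5].round(2),"F",np.round(o["wrist_force"],1),"op",round(o["opening"],3))
    print("tool shift cm",np.round(R.T@d*100,2))
    if jaw is not None:
        j=np.radians(jaw); G=np.array([[np.cos(j),np.sin(j),0],[np.sin(j),-np.cos(j),0],[0,0,-1.]]); 
        print("tool rotvec deg",np.round(np.degrees(Ro.from_matrix(R.T@G).as_rotvec()),2))
        print("tool shift after rotation cm",np.round(G.T@d*100,2))
E
python3 - <<'E'
from h import *
c=ctrl.camera("wrist"); o=ctrl.get_obs(); R=Rt(o)
p,d=ray(c,(c["cx"],c["cy"])); print(R.T@(p-o["eef_pos"]),R.T@d)
Rc=cv2.Rodrigues(np.array(c["rvec"]))[0]; print(np.round(Rc@R,2))
go([.471,.321,.28],15.1)
E
```

```text
[-0.00084278 -0.0783021  -0.0695478 ] [6.13979190e-04 3.08535471e-01 9.51212640e-01]
[[ 1.    0.   -0.  ]
 [-0.    0.95 -0.31]
 [ 0.    0.31  0.95]]
t 1.5 pos [ 0.1819 -0.5455  0.3039] jaw deg -71.56 z [-0.  0. -1.] q6 -0.21 F [0.1 0.  0.7] op 0.999
tool shift cm [-73.06 -54.83   2.39]
tool rotvec deg [ -0.     0.   -86.66]
tool shift after rotation cm [ 50.49 -76.13   2.39]
```

Emit:
move_arm(rows="-1 -1.5 -0.3 0 0 0 1; -2 -3 -0.3 0 0 0 1; -2 -3 -0.3 0 0 0 1; -2 -3 -0.3 0 0 0 1; -2 -3 -0.3 0 0 0 1; -2 -3 -0.3 0 0 0 1; -2 -3 -0.3 0 0 0 1; -2 -3 -0.3 0 0 0 1; -2 -3 -0.3 0 0 0 1; -2 -3 -0.3 0 0 0 1; -2 -3 -0.3 0 0 0 1; -2 -3 -0.3 0 0 0 1; -2 -3 -0.3 0 0 0 1; -2 -3 0 0 0 0 1; -1 -1.5 0 0 0 0 1; 0 0 0 0 0 0 1; 0 0 0 0 0 0 1")

```text
time_s: 3.2
eef_pos: [0.4915, -0.1463, 0.3429]
eef_rot: [0.0, 0.812, -0.584, -0.0]
wrist_force: [0.3, -0.1, -0.2]
opening: 0.997
```

Run:
```python
from h import *
import pickle
c=ctrl.camera("wrist"); cv2.imwrite("pics/w1.png",c["color"]); 
pickle.dump(c,open("w1.pkl","wb"))
go([.471,.321,.28],15.1)
```

```text
t 3.25 pos [ 0.4913 -0.1469  0.3429] jaw deg -71.54 z [-4.e-04 -2.e-04 -1.e+00] q6 0.73 F [ 0.4 -0.7 -0.3] op 0.998
tool shift cm [-45.03 -12.89   6.28]
tool rotvec deg [ 2.000e-02  2.000e-02 -8.664e+01]
tool shift after rotation cm [ 10.23 -45.71   6.29]
```

View pics/w1.png

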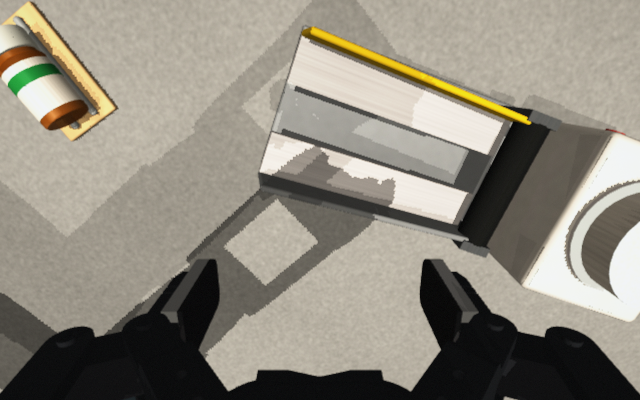

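Run:
```python
import cv2
t=cv2.imread("pics/w1.png")
cv2.imwrite("pics/w1a.png",cv2.resize(t[10:210,240:360],None,fx=3,fy=3,interpolation=cv2.INTER_CUBIC)) 
cv2.imwrite("pics/w1b.png",cv2.resize(t[90:260,430:560],None,fx=3.5,fy=3.5,interpolation=cv2.INTER_CUBIC))
```

```text
(no output)
```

View pics/w1a.png

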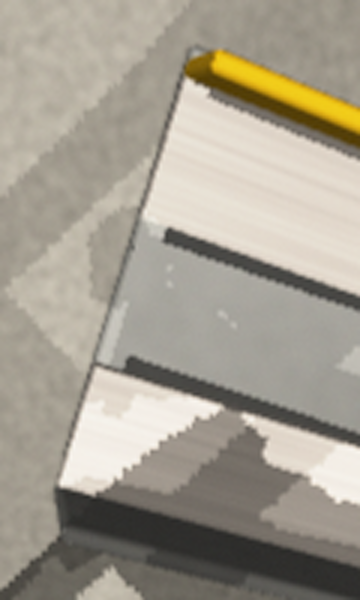

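View pics/w1b.png

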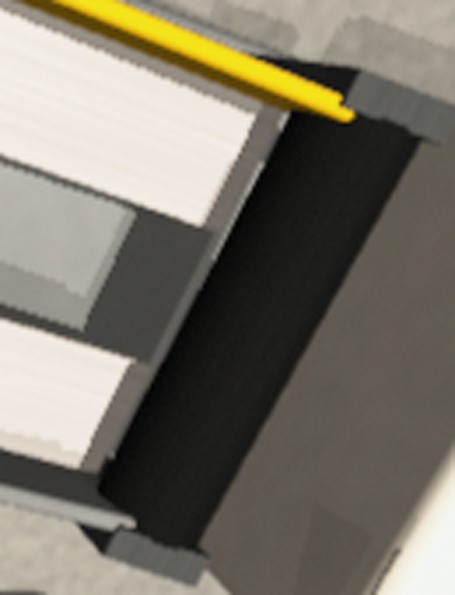

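Run:
```python
from h import *
import pickle
w=pickle.load(open("w1.pkl","rb")); T=ctrl.camera("top"); S=ctrl.camera("side")
t=lambda x,y:(350+x/4-.4,110+y/4-.4); s=lambda x,y:(280+x/5-.4,75+y/5-.4)
K=["yi","gi","yil","gil"]
obs={"w":(w,[(286.4,84.4),(272,131.3),(487.7,154.5),(468.3,192.5)]),
"t":(T,[t(152,170),t(152,233),t(432,177),t(436,234)]),"s":(S,[s(148,383),s(218,393),s(208,276),s(270,286)])}
for i,k in enumerate(K):
    X,f=tri([(c,np.array(u[i])) for c,u in obs.values()]); print(k,np.round(X,4),np.round(f,1))
ta=np.tan(np.radians(12.8))
def M(p,fz):
    L=p[-1]; z0=fz if fz else p[3]
    loc=np.array([[.022,.045,.045*ta],[-.022,.045,.045*ta],[.022,.045-L,.045*ta-L*ta],[-.022,.045-L,.045*ta-L*ta]])
    c,si=np.cos(p[2]),np.sin(p[2]); return np.c_[p[0]+c*loc[:,0]-si*loc[:,1],p[1]+si*loc[:,0]+c*loc[:,1],z0+loc[:,2]]
for fz in(None,.095):
  for use in("w","wts"):
    if use=="w" and fz is None: continue
    f=lambda p:np.concatenate([(P(obs[u][0],M(p,fz))-obs[u][1]).ravel() for u in use])
    r=least_squares(f,[.53,-.14,0]+([.09] if fz is None else [])+[.2]); print(fz,use,np.round(r.x,4),np.degrees(r.x[2]),np.round(r.fun,1))
```

```text
yi [ 0.5542 -0.0958  0.1035] [ 0.2 -0.4 -0.6  1.1  0.8 -0.4]
gi [ 0.5117 -0.095   0.1004] [ 0.1  0.  -0.5  0.2 -0.1 -0.2]
yil [ 0.5521 -0.3103  0.054 ] [ 0.1 -0.4 -0.2  0.3  1.2 -0.2]
gil [ 0.5078 -0.3111  0.0509] [ 0.2 -0.5 -0.4  1.   0.8 -0.5]
None wts [ 0.5323 -0.1404 -0.0139  0.0909  0.2155] -0.7948718985045918 [ 0.6 -1.4 -0.1  1.   0.  -0.4  0.3 -0.5 -0.8  1.  -0.4  0.4 -0.   0.4
 -0.5  0.9  0.6  0.2  0.1 -0.4  1.3  0.1  0.7 -0.8]
0.095 w [ 0.5324 -0.1405 -0.0149  0.2129] -0.85477509642052 [ 0.4 -1.4 -0.5  1.5  0.  -0.2 -0.   0.2]
0.095 wts [ 0.5326 -0.1405 -0.0141  0.2131] -0.8102758861931935 [ 0.4 -1.6 -0.5  1.4  0.2 -0.4  0.2 -0.  -0.6  0.7 -0.2  0.2 -0.4  0.1
 -0.9  0.6  0.5 -0.9  0.  -1.5  1.1 -0.7  0.6 -1.5]
```

Emit:
move_arm(rows="-2 -0.5 0 0 0 0 1; -3.5 -1 0 0 0 0 1; -3.5 -1 0 0 0 0 1; -3.5 -1 0 0 0 0 1; -3.5 -1 0 0 0 0 1; -3.5 -1 0 0 0 0 1; -3.5 -1 0 0 0 0 1; -3.5 -1 0.5 0 0 0 1; -3.5 -1 0.5 0 0 0 1; -3.5 -1 0.5 0 0 0 1; -3.5 -1 0.5 0 0 0 1; -3.5 -1 0.5 0 0 0 1; -3 -1 1 0 0 0 1; -1 -0.4 1 0 0 0 1; 0 0 0 0 0 0 1")

```text
time_s: 4.85
eef_pos: [0.4728, 0.3158, 0.296]
eef_rot: [0.001, 0.812, -0.584, -0.001]
wrist_force: [-0.4, -0.5, -0.3]
opening: 1.004
```

Emit:
move_arm(rows="0 0 0 0 0 -4 1; 0 0 0 0 0 -8 1; 0 0 0 0 0 -8 1; 0 0 0 0 0 -8 1; 0 0 0 0 0 -8 1; 0 0 0 0 0 -8 1; 0 0 0 0 0 -8 1; 0 0 0 0 0 -8 1; 0 0 0 0 0 -8 1; 0 0 0 0 0 -8 1; 0 0 0 0 0 -8 1; 0 0 0 0 0 -2.6 1; 0 0 0 0 0 0 1; 0 0 0 0 0 0 1")

```text
time_s: 6.25
eef_pos: [0.4739, 0.3146, 0.2983]
eef_rot: [0.0, 0.992, 0.129, 0.0]
wrist_force: [0.7, -1.0, -0.4]
opening: 0.998
```

Run:
```python
from h import *
import pickle
c=ctrl.camera("wrist"); cv2.imwrite("pics/w2.png",c["color"]); 
d=[x for x in ctrl.trace("wrist","bottle")]
for x in d: print(x["confidence"],np.round(x["bbox"]))
c["tr"]=d
pickle.dump(c,open("w2.pkl","wb"))
go([.471,.321,.28],15.1)
```

```text
0.89 [111. 123. 216. 204.]
0.82 [104.   2. 208.  67.]
0.74 [289. 104. 340. 210.]
0.66 [479.   0. 577.  60.]
t 6.35 pos [0.4737 0.3152 0.2981] jaw deg 14.92 z [ 2.e-04 -1.e-04 -1.e+00] q6 0.12 F [ 0.1 -0.2  0.3] op 0.997
tool shift cm [-0.11 -0.63  1.81]
tool rotvec deg [ 0.01 -0.01 -0.18]
tool shift after rotation cm [-0.11 -0.63  1.81]
```

View pics/w2.png

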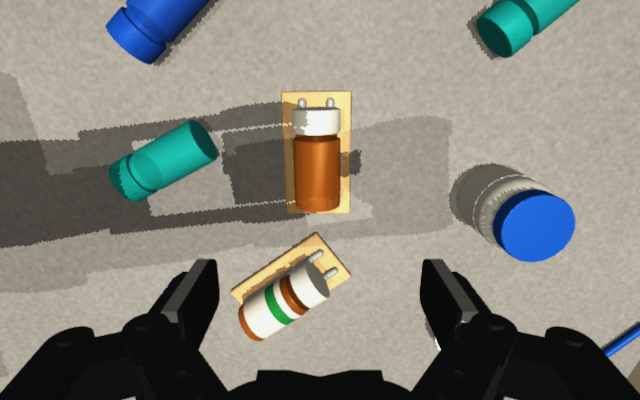

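Run:
```python
from h import *
import pickle
w=pickle.load(open("w2.pkl","rb")); cs={n:ctrl.camera(n) for n in("side","top")}
A=np.linspace(0,2*np.pi,32,endpoint=False); N=np.c_[np.cos(A),np.sin(A)]
sup=lambda p:(p@N.T).max(0)
cs["wrist"]=w; obs={}
for n,ctr in(("side",(311,270)),("top",(248,188)),("wrist",(317,160))):
    L=w["tr"] if n=="wrist" else ctrl.trace(n,"bottle")
    for d in L:
        if d["region"][ctr[1],ctr[0]]:
            y,x=np.nonzero(d["region"]); obs[n]=sup(np.c_[x,y].astype(float)); print(n,d["bbox"]); break
# own color mask in wrist: manual edges check
for use in(["wrist"],["wrist","side"],["wrist","top"],list(obs)):
    f=lambda p:np.concatenate([sup(P(cs[n],cyl(*p)))-obs[n] for n in use if n in obs])
    r=least_squares(f,[.471,.32,.035,1.83],loss="soft_l1"); print(use,np.round(r.x,4),np.degrees(r.x[3]).round(2),r.cost)
f=lambda p:sup(P(w,cyl(p[0],p[1],.035,p[2])))-obs["wrist"]
r=least_squares(f,[.471,.32,1.83],loss="soft_l1");print("z=.035",np.round(r.x,4),np.degrees(r.x[2]))
im=w["color"].copy()
for p in P(w,cyl(r.x[0],r.x[1],.035,r.x[2],n=200)): cv2.circle(im,tuple(np.round(p*1).astype(int)),0,(0,255,0),-1)
cv2.imwrite("pics/w2f.png",cv2.resize(im[80:230,260:380],None,fx=4,fy=4,interpolation=cv2.INTER_NEAREST))
```

```text
side [298.2, 251.7, 322.1, 293.9]
wrist [289.4, 103.9, 340.4, 209.8]
['wrist'] [0.4698 0.3182 0.0229 1.8383] 105.32 5.803645025733385
['wrist', 'side'] [0.47   0.3187 0.0257 1.8404] 105.45 17.876356842614463
['wrist', 'top'] [0.4698 0.3182 0.0229 1.8383] 105.32 5.803645025733385
['side', 'wrist'] [0.47   0.3187 0.0257 1.8404] 105.45 17.876356842614463
z=.035 [0.4692 0.3207 1.8454] 105.73325377060327
```

View pics/w2f.png

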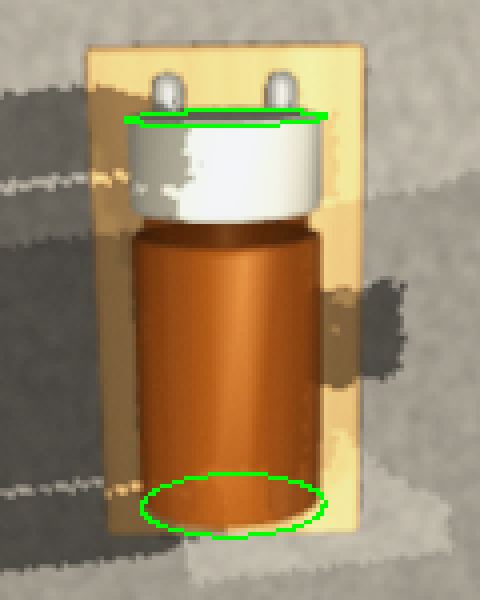

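Emit:
move_arm(rows="-0.3 -0.4 2 0 0 -0.5 1; 0 0 3 0 0 0 1; 0 0 3 0 0 0 1; 0 0 2 0 0 0 1; 0 0 0 0 0 0 1; 0 0 0 0 0 0 1")

```text
time_s: 7.15
eef_pos: [0.4696, 0.3191, 0.1982]
eef_rot: [0.0, 0.991, 0.135, -0.0]
wrist_force: [-0.1, -0.2, 0.9]
opening: 0.999
```

Run:
```python
from h import *
import pickle
c=ctrl.camera("wrist"); cv2.imwrite("pics/w3.png",c["color"]); 
pickle.dump(c,open("w3.pkl","wb"))
go([.4695,.3195,.089],15.4)
im=c["color"].copy()
for p in P(c,cyl(.4695,.3195,.035,np.radians(105.4),n=400)): cv2.circle(im,tuple(np.round(p).astype(int)),0,(0,255,0),-1)
cv2.imwrite("pics/w3f.png",cv2.resize(im[0:300,200:440],None,fx=2,fy=2,interpolation=cv2.INTER_NEAREST))
```

```text
t 7.2 pos [0.4701 0.3194 0.1991] jaw deg 15.54 z [ 1.5e-03  6.0e-04 -1.0e+00] q6 0.12 F [-0.7 -0.1  1. ] op 0.999
tool shift cm [-0.07 -0.03 11.01]
tool rotvec deg [-0.01 -0.09  0.14]
tool shift after rotation cm [-0.06 -0.03 11.01]
```

View pics/w3f.png

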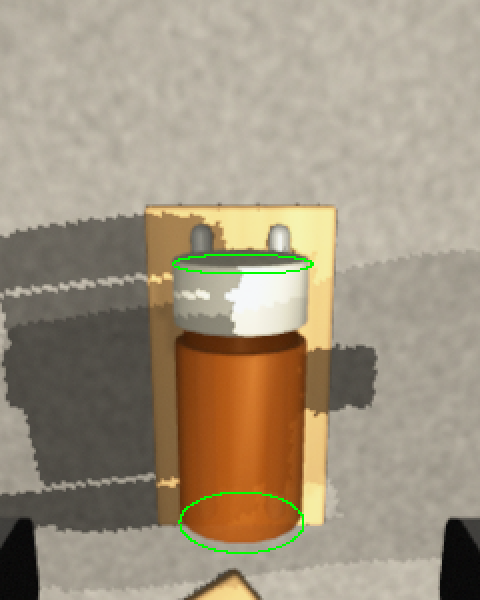

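Run:
```python
from h import *
import pickle
w2=pickle.load(open("w2.pkl","rb"));w3=pickle.load(open("w3.pkl","rb"))
o=[(w2,[260+130/4,260+322/4,80+109/4,80+528/4]),(w3,[200+173/2,200+308/2,252/2,542/2])]
ext=lambda p:np.array([p[:,0].min(),p[:,0].max(),p[:,1].min(),p[:,1].max()])+.5
yaw=np.radians(105.4)
for use in([0],[1],[0,1]):
  f=lambda p:np.concatenate([ext(P(o[i][0],cyl(*p,yaw,n=200)))-o[i][1] for i in use])
  r=least_squares(f,[.47,.32,.035],diff_step=1e-4); print(np.round(r.x,4),np.round(r.fun,1))
# free vertical/horizontal pixel offset
f=lambda p:np.concatenate([ext(P(o[i][0],cyl(*p[:3],yaw,n=200)))-o[i][1] for i in(0,1)])
# reference plane: rack front corners vs table; side view z
S=ctrl.camera("side")
for z in(.026,.035):
  im=S["color"].copy(); big=cv2.resize(im[230:320,270:360],None,fx=6,fy=6,interpolation=cv2.INTER_CUBIC)
  x,y=(.4695,.3195)
  for p in P(S,cyl(x,y,z,yaw,n=200)): cv2.circle(big,tuple(np.round((p-[270,230]+.5)*6).astype(int)),1,(0,255,0),-1)
  cv2.imwrite(f"pics/sz{int(z*1000)}.png",big)
```

```text
[0.4689 0.3203 0.0281] [-0.4  0.4  0.2 -0.2]
[0.4688 0.3193 0.0276] [-0.2  0.2  0.1 -0.1]
[0.4688 0.3197 0.0281] [-0.6  0.1  0.7  0.3 -0.1  0.4 -0.4 -0.3]
```

View pics/sz35.png

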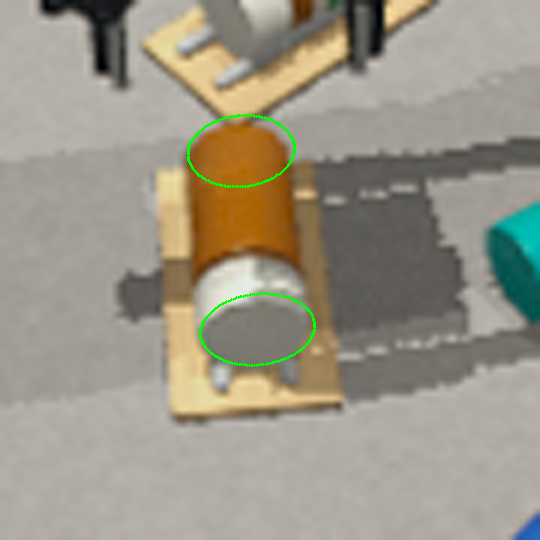

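Emit:
move_arm(rows="-0.1 0 2 0 0 0.2 1; 0 0 3 0 0 0 1; 0 0 3 0 0 0 1; 0 0 2 0 0 0 1; 0 0 0.9 0 0 0 1; 0 0 0 0 0 0 1; 0 0 0 0 0 0 1")

```text
time_s: 7.95
eef_pos: [0.4696, 0.3192, 0.0904]
eef_rot: [-0.0, 0.991, 0.133, 0.001]
wrist_force: [-0.3, -0.0, 1.5]
opening: 1.0
```

Run:
```python
from h import *
go([.469,.3197,.090],15.4)
c=ctrl.camera("wrist"); S=ctrl.camera("side")["color"]
im=np.hstack([cv2.resize(c["color"],(480,300)),cv2.resize(S[210:330,260:380],(300,300),interpolation=cv2.INTER_CUBIC)])
cv2.imwrite("pics/w4.png",im)
```

```text
t 7.95 pos [0.4696 0.3192 0.0904] jaw deg 15.34 z [ 0.0023  0.001  -1.    ] q6 0.12 F [-0.3 -0.   1.5] op 1.0
tool shift cm [-0.04 -0.06  0.04]
tool rotvec deg [-0.02 -0.14 -0.06]
tool shift after rotation cm [-0.04 -0.06  0.04]
```

View pics/w4.png

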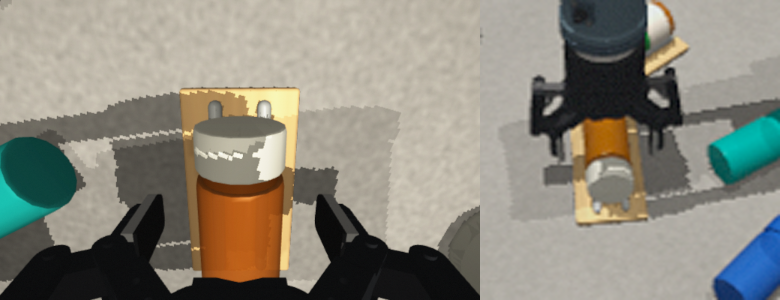

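Emit:
move_arm(rows="0 0 0 0 0 0 0.7; 0 0 0 0 0 0 0.5; 0 0 0 0 0 0 0.3; 0 0 0 0 0 0 0.2; 0 0 0 0 0 0 0.2; 0 0 0 0 0 0 0.2; 0 0 0 0 0 0 0.2; 0 0 0 0 0 0 0.2")

```text
time_s: 8.85
eef_pos: [0.4699, 0.3191, 0.0901]
eef_rot: [-0.0, 0.991, 0.133, 0.002]
wrist_force: [2.3, -1.0, 5.3]
opening: 0.523
```

Emit:
move_arm(rows="0 0 -0.5 0 0 0 0.2; 0 0 -2 0 0 0 0.2; 0 0 -2.5 0 0 0 0.2; 0 0 -3 0 0 0 0.2; 0 0 -3 0 0 0 0.2; 0 0 -3 0 0 0 0.2; 0 0 -3 0 0 0 0.2; 0 0 -2 0 0 0 0.2; 0 0 -1 0 0 0 0.2; 0 0 0 0 0 0 0.2; 0 0 0 0 0 0 0.2")

```text
time_s: 9.95
eef_pos: [0.4678, 0.3185, 0.2875]
eef_rot: [0.0, 0.991, 0.133, -0.001]
wrist_force: [1.4, 0.4, -1.5]
opening: 0.524
```

Run:
```python
from h import *
go([.5325,-.1405,.29],-90.4)
c=ctrl.camera("wrist"); S=ctrl.camera("side")["color"]
im=np.hstack([cv2.resize(c["color"],(480,300)),cv2.resize(S[160:330,230:400],(300,300),interpolation=cv2.INTER_CUBIC)])
cv2.imwrite("pics/w5.png",im)
```

```text
t 9.95 pos [0.4678 0.3185 0.2875] jaw deg 15.34 z [-2.2e-03 -9.0e-04 -1.0e+00] q6 0.12 F [ 1.4  0.4 -1.5] op 0.524
tool shift cm [-5.9  45.97 -0.22]
tool rotvec deg [1.3000e-01 8.0000e-02 1.0574e+02]
tool shift after rotation cm [45.85 -6.79 -0.25]
```

View pics/w5.png

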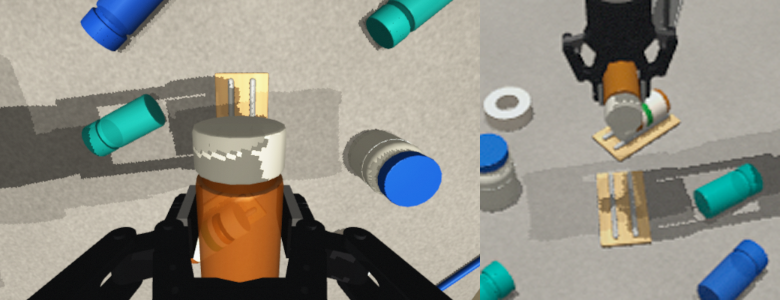

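Emit:
move_arm(rows="-0.2 1.5 -0.3 0 0 0 0.2; -0.4 3 -0.3 0 0 0 0.2; -0.5 3.5 -0.3 0 0 0 0.2; -0.5 3.5 -0.3 0 0 0 0.2; -0.5 3.5 -0.3 0 0 0 0.2; -0.5 3.5 0 0 0 0 0.2; -0.5 3.5 0 0 0 0 0.2; -0.5 3.5 0 0 0 0 0.2; -0.5 3.5 0 0 0 0 0.2; -0.5 3.5 0 0 0 0 0.2; -0.5 3.5 0 0 0 0 0.2; -0.4 3.5 0 0 0 0 0.2; -0.4 3.5 0 0 0 0 0.2; 0 2 0 0 0 0 0.2; 0 0.5 0 0 0 0 0.2; 0 0 0 0 0 0 0.2")

```text
time_s: 11.65
eef_pos: [0.5317, -0.1361, 0.3034]
eef_rot: [-0.0, 0.991, 0.133, -0.0]
wrist_force: [0.3, 0.9, -1.0]
opening: 0.523
```

Emit:
move_arm(rows="0 0 0 0 0 4 0.2; 0 0 0 0 0 8 0.2; 0 0 0 0 0 8 0.2; 0 0 0 0 0 8 0.2; 0 0 0 0 0 8 0.2; 0 0 0 0 0 8 0.2; 0 0 0 0 0 8 0.2; 0 0 0 0 0 8 0.2; 0 0 0 0 0 8 0.2; 0 0 0 0 0 8 0.2; 0 0 0 0 0 8 0.2; 0 0 0 0 0 8 0.2; 0 0 0 0 0 8 0.2; 0 0 0 0 0 5.7 0.2; 0 0 0 0 0 0 0.2; 0 0 0 0 0 0 0.2")

```text
time_s: 13.25
eef_pos: [0.5318, -0.1345, 0.3038]
eef_rot: [0.0, -0.706, 0.708, 0.0]
wrist_force: [-0.0, -0.4, -0.5]
opening: 0.517
```

Run:
```python
from h import *
go([.5325,-.1405,.173],-90.8)
c=ctrl.camera("wrist"); S=ctrl.camera("side")["color"]
im=np.hstack([cv2.resize(c["color"],(480,300)),cv2.resize(S[60:200,250:390],(300,300),interpolation=cv2.INTER_CUBIC)])
cv2.imwrite("pics/w6.png",im)
```

```text
t 13.25 pos [ 0.5318 -0.1345  0.3038] jaw deg -90.12 z [-3.e-04  4.e-04 -1.e+00] q6 1.11 F [-0.  -0.4 -0.5] op 0.517
tool shift cm [ 0.61 -0.07 13.08]
tool rotvec deg [0.02 0.02 0.68]
tool shift after rotation cm [ 0.6  -0.08 13.08]
```

View pics/w6.png

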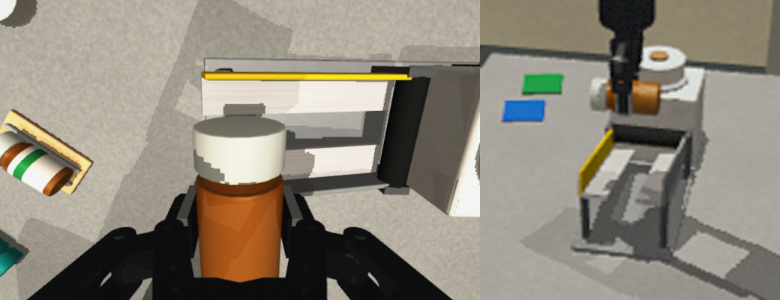

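Emit:
move_arm(rows="0.4 0 2 0 0 0.7 0.2; 0 0 3 0 0 0 0.2; 0 0 3 0 0 0 0.2; 0 0 2 0 0 0 0.2; 0 0 1.5 0 0 0 0.2; 0 0 0.7 0 0 0 0.2; 0 0 0 0 0 0 0.2; 0 0 0 0 0 0 0.2")

```text
time_s: 14.15
eef_pos: [0.5325, -0.1399, 0.1829]
eef_rot: [0.0, -0.701, 0.714, -0.001]
wrist_force: [-0.4, -0.9, -1.2]
opening: 0.522
```

Run:
```python
from h import *
go([.5325,-.1395,.174],-90.8)
c=ctrl.camera("wrist"); S=ctrl.camera("side")["color"]
im=np.hstack([cv2.resize(c["color"],(480,300)),cv2.resize(S[60:200,250:390],(300,300),interpolation=cv2.INTER_CUBIC)])
cv2.imwrite("pics/w7.png",im)
```

```text
t 14.15 pos [ 0.5325 -0.1399  0.1829] jaw deg -91.04 z [ 1.4e-03 -7.0e-04 -1.0e+00] q6 1.12 F [-0.4 -0.9 -1.2] op 0.522
tool shift cm [-0.04  0.01  0.89]
tool rotvec deg [-0.08 -0.04 -0.24]
tool shift after rotation cm [-0.04  0.01  0.89]
```

View pics/w7.png

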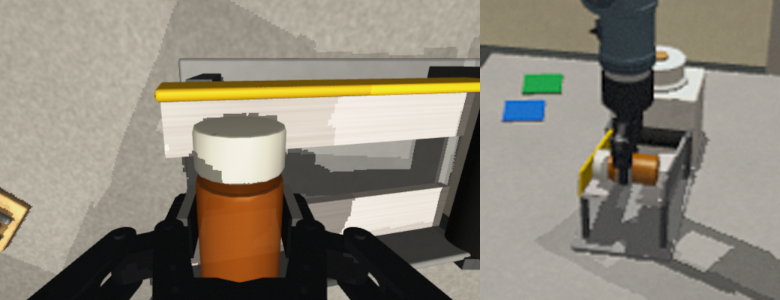

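Emit:
move_arm(rows="0 0 0.3 0 0 0 0.2; 0 0 0.3 0 0 0 0.2; 0 0 0 0 0 0 0.2; 0 0 0 0 0 0 0.2")

```text
time_s: 14.65
eef_pos: [0.5318, -0.1396, 0.1758]
eef_rot: [-0.0, -0.7, 0.714, 0.0]
wrist_force: [-0.0, 0.5, -1.1]
opening: 0.52
```

Emit:
move_arm(rows="0 0 0.2 0 0 0 0.2; 0 0 0 0 0 0 0.2; 0 0 0 0 0 0 0.2")

```text
time_s: 14.95
eef_pos: [0.5319, -0.1396, 0.1738]
eef_rot: [-0.0, -0.701, 0.714, 0.0]
wrist_force: [-0.4, 0.3, -1.6]
opening: 0.52
```

Emit:
move_arm(rows="0 0 0.1 0 0 0 0.2; 0 0 0 0 0 0 0.2; 0 0 0 0 0 0 0.2")

```text
time_s: 15.25
eef_pos: [0.532, -0.1397, 0.1736]
eef_rot: [-0.0, -0.701, 0.714, -0.0]
wrist_force: [-2.5, 1.3, 6.0]
opening: 0.523
```

Emit:
move_arm(rows="0 0 0.1 0 0 0 0.2; 0 0 0 0 0 0 0.2; 0 0 0 0 0 0 0.2")

```text
time_s: 15.55
eef_pos: [0.532, -0.1397, 0.1735]
eef_rot: [-0.0, -0.701, 0.714, -0.0]
wrist_force: [-6.4, 1.6, 12.7]
opening: 0.52
```

Run:
```python
from h import *
go([.5325,-.1395,.171],-90.8)
S=ctrl.camera("side")["color"]
cv2.imwrite("pics/s8.png",cv2.resize(S[100:180,280:380],None,fx=7,fy=7,interpolation=cv2.INTER_CUBIC))
```

```text
t 15.55 pos [ 0.532  -0.1397  0.1735] jaw deg -91.05 z [ 1.e-04 -3.e-04 -1.e+00] q6 1.12 F [-6.4  1.6 12.7] op 0.52
tool shift cm [-0.03 -0.05  0.25]
tool rotvec deg [-0.01 -0.02 -0.25]
tool shift after rotation cm [-0.02 -0.05  0.25]
```

View pics/s8.png

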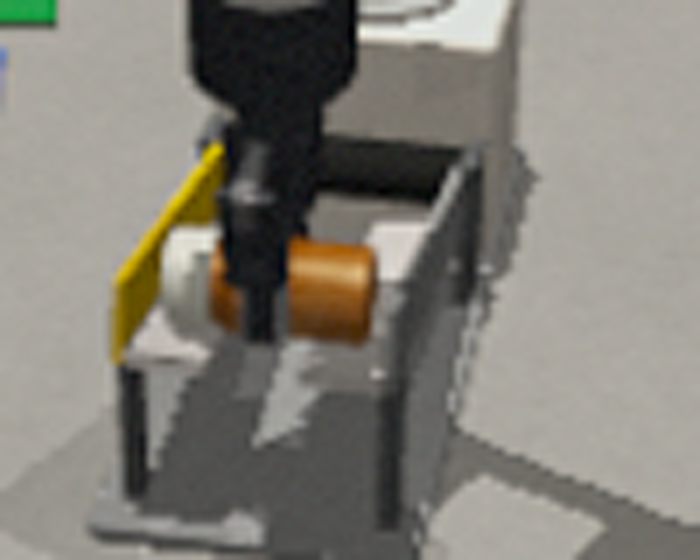

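Emit:
move_arm(rows="0 0 -0.2 0 0 0 0.2; 0 0 0 0 0 0 0.2; 0 0 0 0 0 0 0.6; 0 0 0 0 0 0 0.8; 0 0 0 0 0 0 1; 0 0 0 0 0 0 1; 0 0 0 0 0 0 1; 0 0 0 0 0 0 1")

```text
time_s: 16.4
eef_pos: [0.5319, -0.1397, 0.1739]
eef_rot: [0.0, -0.701, 0.714, -0.0]
wrist_force: [1.0, -0.3, 0.7]
opening: 1.001
```

Run:
```python
from h import *
go([.5325,-.1395,.171],-90.8)
c=ctrl.camera("wrist"); S=ctrl.camera("side")["color"]
im=np.hstack([cv2.resize(c["color"],(480,300)),cv2.resize(S[90:180,280:370],(300,300),interpolation=cv2.INTER_CUBIC)])
cv2.imwrite("pics/w9.png",im)
```

```text
t 16.4 pos [ 0.5319 -0.1397  0.1739] jaw deg -91.06 z [ 0. -0. -1.] q6 1.12 F [ 1.  -0.3  0.7] op 1.001
tool shift cm [-0.02 -0.06  0.29]
tool rotvec deg [-0.   -0.   -0.26]
tool shift after rotation cm [-0.02 -0.06  0.29]
```

View pics/w9.png

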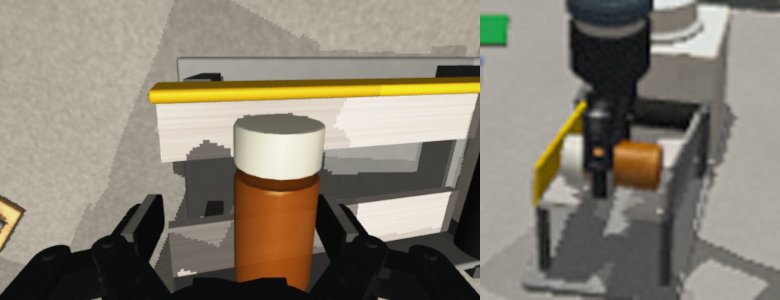

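Emit:
move_arm(rows="0 0 -1.5 0 0 0 1; 0 0 -3 0 0 0 1; 0 0 -4 0 0 0 1; 0 0 -3 0 0 0 1; 0 0 -1 0 0 0 1; 0 0 0 0 0 0 1; 0 0 0 0 0 0 1; 0 0 0 0 0 0 1; 0 0 0 0 0 0 1; 0 0 0 0 0 0 1; 0 0 0 0 0 0 1; 0 0 0 0 0 0 1; 0 0 0 0 0 0 1; 0 0 0 0 0 0 1; 0 0 0 0 0 0 1")

```text
time_s: 18.0
eef_pos: [0.532, -0.1397, 0.299]
eef_rot: [0.0, -0.701, 0.714, -0.0]
wrist_force: [0.4, 1.2, 0.4]
opening: 0.997
```

Run:
```python
from h import *
go([.5325,-.1395,.171],-90.8)
c=ctrl.camera("wrist"); S=ctrl.camera("side")["color"]
im=np.hstack([cv2.resize(c["color"],(480,300)),cv2.resize(S[90:180,280:370],(300,300),interpolation=cv2.INTER_CUBIC)])
cv2.imwrite("pics/w10.png",im)
```

```text
t 18.0 pos [ 0.532  -0.1397  0.299 ] jaw deg -91.06 z [ 1.e-04 -1.e-04 -1.e+00] q6 1.12 F [0.4 1.2 0.4] op 0.997
tool shift cm [-0.02 -0.05 12.8 ]
tool rotvec deg [-0.01 -0.   -0.26]
tool shift after rotation cm [-0.02 -0.05 12.8 ]
```

View pics/w10.png

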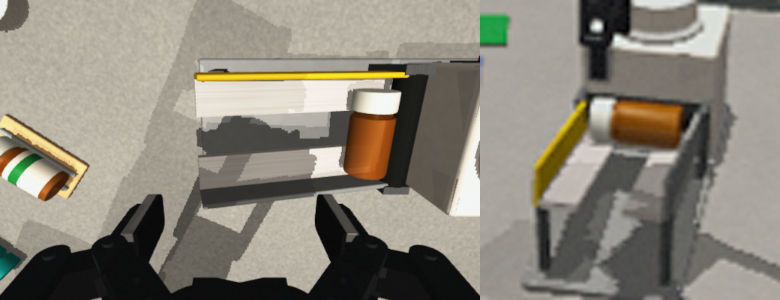

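Emit:
move_arm(rows="0 0 0 0 0 0 1; 0 0 0 0 0 0 1; 0 0 0 0 0 0 1; 0 0 0 0 0 0 1; 0 0 0 0 0 0 1; 0 0 0 0 0 0 1; 0 0 0 0 0 0 1; 0 0 0 0 0 0 1; 0 0 0 0 0 0 1; 0 0 0 0 0 0 1")

```text
time_s: 19.1
eef_pos: [0.5319, -0.1397, 0.2989]
eef_rot: [-0.0, -0.701, 0.714, 0.0]
wrist_force: [0.3, -0.6, 0.0]
opening: 1.004
```

Run:
```python
from h import *
c=ctrl.camera("wrist")
im0=c["color"]; old=cv2.imread("pics/w10.png")
cv2.imwrite("pics/w11.png",cv2.resize(im0[80:270,240:590],None,fx=2.2,fy=2.2,interpolation=cv2.INTER_CUBIC))
print("diff",np.abs(cv2.resize(im0,(480,300)).astype(int)-old[:,:480]).mean())
A=np.linspace(0,2*np.pi,32,endpoint=False); N=np.c_[np.cos(A),np.sin(A)]
sup=lambda p:(p@N.T).max(0)
for d in ctrl.trace("wrist","bottle"):
    print(d["bbox"],d["confidence"])
    if d["region"][185,490]:
        y,x=np.nonzero(d["region"]); o=sup(np.c_[x,y].astype(float))
        r=least_squares(lambda p:sup(P(c,cyl(p[0],p[1],.085,p[2])))-o,[.53,-.28,0],loss="soft_l1"); print(r.x,np.degrees(r.x[2]),r.cost)
print("expected",.5325-.145*.014,-.1405-.145)
cv2.imwrite("pics/t11.png",cv2.resize(ctrl.camera("top")["color"][90:270,150:550],None,fx=2,fy=2))
```

```text
diff 0.6692037037037037
[457.9, 118.1, 534.1, 240.9] 0.81
[ 0.52934202 -0.28520887 -0.0172838 ] -0.990288874501662 17.56926273632766
[0.0, 330.0, 26.8, 376.4] 0.72
[260.3, 74.9, 640.0, 288.2] 0.44
expected 0.53047 -0.2855
```

View pics/w11.png

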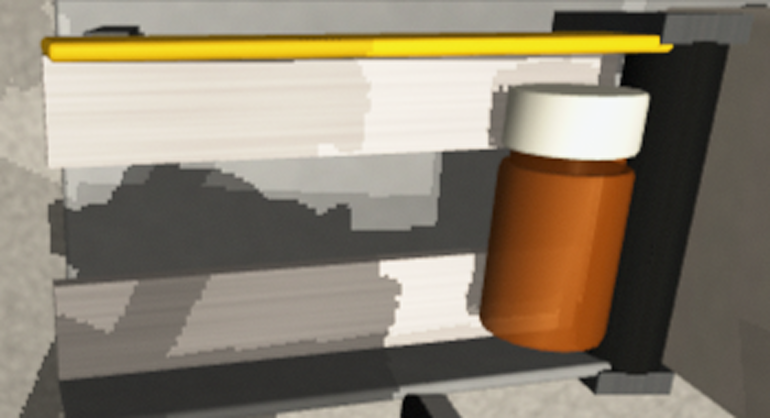

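View pics/t11.png

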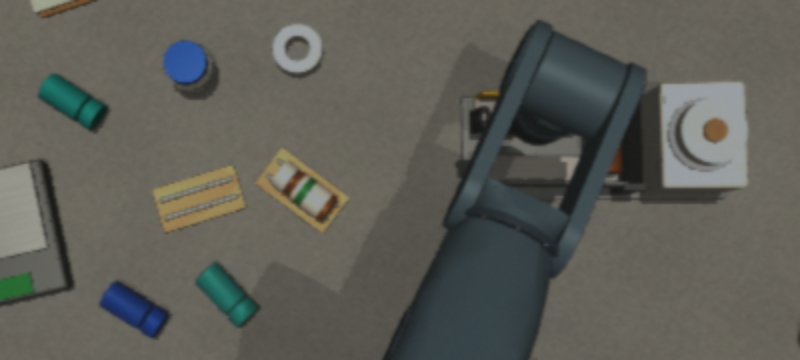

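The bottle is lying still at (0.529, -0.285), where the seat should be (0.530, -0.2855). It is parallel to the roller with its cap at the yellow guide. The labelled bottle hasn't moved and the robot is touching nothing, so I'm handing in.

```bash
python3 -c "
from bench import ctrl
print(ctrl.hand_in())"
```

```text
the job is handed in; nothing more can be done
None
```

I laid the bare amber bottle across the top of the chute with its white cap at the yellow guide. It then rolled down on its own to the black roller, and I handed the job in after about 19 s of robot time. When the gripper opened, the bottle rested briefly against the downhill finger and rolled off as I lifted the gripper straight up.

**Last checks:**
- **Position:** the bottle lay still 1.1 s after the first view of it at the roller. It was at about (0.529, -0.285) m, where I expected (0.530, -0.2855). That fit took the height as the text's 85 mm.
- **Alignment:** it was within about 0.2° of parallel to the roller, with the cap at the yellow guide.
- **Rest of the scene:** the labelled bottle and both racks looked undisturbed, and the gripper was clear at a TCP height of 0.30 m.
- **Force:** the highest wrist force in any reading was about 14 N, when the bottle was set on the rails.

**What disagreed:** heights measured from the images came out below the text, at 28–32 mm for the bottle axis (text 35) and about 91 mm for the rails (text 95). I used the text heights. The bottle touched the rails at about the height they predict, which supports them.

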